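Air the gas rail: shut the valve, undo the left-hand caps, set the airing opening

ROBOT

A 6-joint arm with a two-finger parallel gripper is mounted at the origin on a cart in front of the work surface, level with it; the furniture and walls round the work are solid. World frame = base frame: x ahead of the robot, y to its left, z up, the work surface at z = 0. Lengths are in mm, angles in rad, forces in N, time in s.
With the tool pointing down it reaches from about 275 to 825 mm from the base axis. Payload 5.2 kg.
Tool frame: the origin (TCP) lies at the very end of the fingers, on their centre line; the grasp point (between the pads) lies 19 mm behind it; z points along the fingers, y is the line along which they close (so a half turn about z gives the same grasp; the last joint's range is limited). The gripper opens to 93 mm and grips with 3 to 60 N. Pads are 15 mm wide; open, the fingers measure 128 mm over their backs; the gripper's body (75 mm by 188 mm) begins 65 mm behind the grasp point.
Start: joints at [0.955, 0.259, 1.535, -0, 1.348, -0.203], TCP at [220.626, 503.814, 186.253] pointing down, gripper open.
Joint ranges: [-3.14, 3.14], [-0.91, 2.08], [0.19, 2.58], [-1.22, 4.36], [0.22, 2.71], [-3.12, 3.12]. Speed limits (rad/s): [2.57, 2.57, 3.14, 3.14, 3.14, 3.14].

INTERFACE

Orientations are given as [roll, pitch, yaw] about the fixed x, y, z axes, in that order (R = Rz(yaw) Ry(pitch) Rx(roll)).
In Python, from bench import robot gives the robot as it stands. The module is installed in compiled form; this text tells all that it offers. Calls block until the motion is done:
- robot.move_ptp(position, orientation): joint-space move of the TCP to a pose.
- robot.move_linear(position, ori=None, speed=150, f_stop=None): straight line of the TCP; ori=None keeps the orientation; speed is the mean speed in mm/s. With f_stop (N) it stops when the force on the tool has changed by that much, and returns True; else False.
- robot.move_j(angles): joint-space move.
- robot.move_gripper(opening): opening from 0.0 (shut) to 1.0 (fully open); the grip force is fixed at half the most; returns when the fingers have stopped.
- robot.sleep(seconds).
- robot.inverse_kinematics(position, orientation): joint angles nearest the present ones, or None.
- robot.get_image(name): name is "scene" or "top" or "wrist"; returns a dict with "img" (420x560x3 uint8, blue, green, red), "fovy" (degrees; the focal length in pixels is half the picture's height over the tangent of half this angle, whatever the lens; pixels are square), "cx", "cy" (the principal point, pixels), "eye" and "orientation" of the camera in the world. Camera axes: x right, y down, z forward; pixel columns grow to the right and rows downward; lengths in mm; the calibration is good to about 2 mm. A picture is of the moment at which its call begins. There is no depth.
A pose or a line that the arm cannot do raises robot.MotionError and nothing moves.
- robot.hand_in(): hands the job in; it is judged then, once.
Readings, each from a call of its own:
- robot.current_t(): time.
- robot.current_qpos(): joint angles.
- robot.current_joint_vel(): joint speeds.
- robot.current_joint_efforts(): joint torques, N m.
- robot.current_tcp_pos(): TCP position.
- robot.current_eef_rot(): TCP orientation.
- robot.current_contact_force(): force on the tool from outside, world axes, zero at the start.
- robot.current_ft_torque(): the same for the moment, N m.
- robot.current_gripper_width(): opening from 0.0 (shut) to 1.0 (fully open).
- robot.current_finger_force(): force on a finger pad.
Only numpy, scipy, OpenCV 4.12 (cv2) and the standard library are available. Lean on these libraries where they do the work, as an engineer would, in place of code of your own. Each camera call takes 0.05 s, during which the arm holds its last target. There are 200 camera calls.

TASK

The table-burner gas rail has been disconnected from its bottle and must be aired. First, with all its wing caps still on, turn the yellow valve handle fully shut; then, with the valve shut, undo every wing cap on the rail (left-hand thread: clockwise) and put the caps in the blue tray, each on the tray's floor and none on top of another. Once all the caps are in the tray, open the valve until its pointer is in line with the red tab on the dial and leave it so; do not shift the tab, and leave the other things on the worktop where they are.

Things in the scene. Friction and masses are not known exactly. Their poses are not given: they have to be found in the camera images.
- gas_rail: grey T-shaped gas rail fixed to the worktop. Origin: on the worktop under the middle of the cross bar, which runs along the rail's own y (374 long, 50 wide, top at z = 40) with four outlets on top. The inlet limb runs from its middle to own -x (to 155 mm, 36 wide, 36 high); on it the valve on a round dial (diameter 90, top at z = 50), axis at own x = -70.
- valve (a joint): opening of the valve in rad: 0 = fully shut (pointer of the handle towards the rail's -y, across the limb), 1.571 = fully open (pointer towards the rail's +x). Opens anticlockwise seen from above; end stops at both; stiff (about 0.12 N m), stays where it is left.
- valve_grip (a point): centre of the yellow valve handle, on its vertical axis, 79 mm above the worktop. A bar 12 thick (point x) and 24 high, reaching 42 mm from the axis along point -y to its pointer end (black line on top) and 22 mm the other way; below it a hub of diameter 22.
- valve_tip (a point): pointer end of the valve handle, 42 mm from its axis, 79 mm above the worktop
- set_tab (a joint): angle of the red tab on the dial in rad, on the same scale as the joint valve: the handle is in line with the tab when both values are equal. It can be pushed round if it is touched (0.3 N m).
- tab_mark (a point): the red tab on the dial (10 x 5, 5 high), 42 mm from the valve axis, top 55 mm above the worktop, below the level of the handle
- outlet_0 (a point): outlet 0 of the rail, 0 to 3 from the rail's +y end to its -y end, 95 mm apart: the middle of the foot of the outlet stub at the level of the bar's top (z = 40). The stub is 20 high, diameter 20, with two lugs 11 to 16 mm up.
- outlet_1 (a point): outlet 1 of the rail, 0 to 3 from the rail's +y end to its -y end, 95 mm apart: the middle of the foot of the outlet stub at the level of the bar's top (z = 40). The stub is 20 high, diameter 20, with two lugs 11 to 16 mm up.
- outlet_2 (a point): outlet 2 of the rail, 0 to 3 from the rail's +y end to its -y end, 95 mm apart: the middle of the foot of the outlet stub at the level of the bar's top (z = 40). The stub is 20 high, diameter 20, with two lugs 11 to 16 mm up.
- outlet_3 (a point): outlet 3 of the rail, 0 to 3 from the rail's +y end to its -y end, 95 mm apart: the middle of the foot of the outlet stub at the level of the bar's top (z = 40). The stub is 20 high, diameter 20, with two lugs 11 to 16 mm up.
- cap_0: brass wing cap, on outlet 0 at the start or absent. Origin: centre of its open underside, z up. Round, diameter 44, 30 high; on top a wing 10 thick (own x), 44 long (own y), 24 high. 0.09 kg. Locked as found, wing along the bar. Left-hand quarter-turn: free after 1.05 to 1.65 rad clockwise from above (best 1.36; stop at 1.65), then lifts straight off (25 mm). Locked, it has 3 mm of lift.
- cap_1: brass wing cap, on outlet 1 at the start or absent. Origin: centre of its open underside, z up. Round, diameter 44, 30 high; on top a wing 10 thick (own x), 44 long (own y), 24 high. 0.09 kg. Locked as found, wing along the bar. Left-hand quarter-turn: free after 1.05 to 1.65 rad clockwise from above (best 1.36; stop at 1.65), then lifts straight off (25 mm). Locked, it has 3 mm of lift.
- cap_2: brass wing cap, on outlet 2 at the start or absent. Origin: centre of its open underside, z up. Round, diameter 44, 30 high; on top a wing 10 thick (own x), 44 long (own y), 24 high. 0.09 kg. Locked as found, wing along the bar. Left-hand quarter-turn: free after 1.05 to 1.65 rad clockwise from above (best 1.36; stop at 1.65), then lifts straight off (25 mm). Locked, it has 3 mm of lift.
- cap_3: brass wing cap, on outlet 3 at the start or absent. Origin: centre of its open underside, z up. Round, diameter 44, 30 high; on top a wing 10 thick (own x), 44 long (own y), 24 high. 0.09 kg. Locked as found, wing along the bar. Left-hand quarter-turn: free after 1.05 to 1.65 rad clockwise from above (best 1.36; stop at 1.65), then lifts straight off (25 mm). Locked, it has 3 mm of lift.
- tray: loose blue open tray, 160 (x) x 180 (y) x 34 high, walls and floor 5 mm thick, 0.6 kg. Origin: centre of its underside.
- mug: plain white mug, 86 x 118 x 92 high, bystander. Origin: about the middle of its underside.
- candle: white candle in a clear glass, diameter 76, 90 high, bystander. Origin: about the middle of its underside.
- jar: clear food jar with a dark lid, 71 x 76 x 98 high, bystander. Origin: about the middle of its underside.
- tin: flat green and white hinged tin, 62 x 94 x 20 high, bystander. Origin: about the middle of its underside.
- matches: matchbox with a yellow top, 36 x 53 x 14 high, bystander. Origin: about the middle of its underside.
- driver: small yellow-handled screwdriver lying flat, 112 long, 16 thick, bystander. Origin: about the middle of its underside.
Things that resemble listed ones, but are neither listed nor needed, are in the scene too. What is shaped like the cap_0 but pink is not meant. Leave any pink or purple look-alike of the cap_1 alone.

How it is judged:
By the outcome, as a careful person would: the job done as asked, in the order asked, and still so for the second after the job is handed in, with the robot touching nothing.
Of cap_0, cap_1, cap_2, cap_3 only 3 to 4 are there at a start; the rules pass over those that are not, and their reading is None.
At some moment in a run one of tray may be knocked a few centimetres aside while the robot is not near it.
Once in a run the grip may slacken for a moment while it holds something.
It also fails if it takes over 208 s, if anything falls off the work surface, if the arm or the gripper's body presses on something with over 40 N, if the wrist force passes 120 N, or if a joint passes its speed limit or range.

## Working session

There is one attempt and no reset: what is moved stays moved. The work goes in short steps, each a Python script; the robot and the scene stay as the last script left them, time stands still between calls to the robot, and variables do not carry over. Pictures are saved under pics/ and viewed, at most 14 in all, crops included, and the job is handed in when it is done.

```bash
mkdir -p pics; python3 - <<'E'
from bench import robot
import cv2
for n in ["top","scene"]:
    d=robot.get_image(n); cv2.imwrite(f"pics/{n}0.png",d["img"])
    print(n,{k:v for k,v in d.items() if k!="img"})
print(robot.current_t(),robot.current_eef_rot())
E
```

```text
top {'fovy': 54.15473338646096, 'cx': 282.95139674931994, 'cy': 215.6012798164206, 'eye': array([ 364.18550645,    2.80484042, 1543.06097452]), 'orientation': array([-3.05570522, -0.00532592, -1.56062957])}
scene {'fovy': 46.037287011289514, 'cx': 271.97959345424096, 'cy': 199.60059734885158, 'eye': array([  66.78711743, -790.79510919, 1166.84763744]), 'orientation': array([-2.42914621, -0.01833343, -0.45853711])}
0.1 [-3.14005628e+00 -3.13266223e-04  2.72878577e+00]
```

View pics/top0.png

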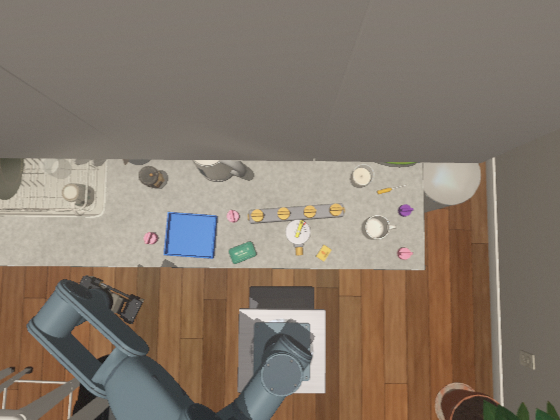

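View pics/scene0.png

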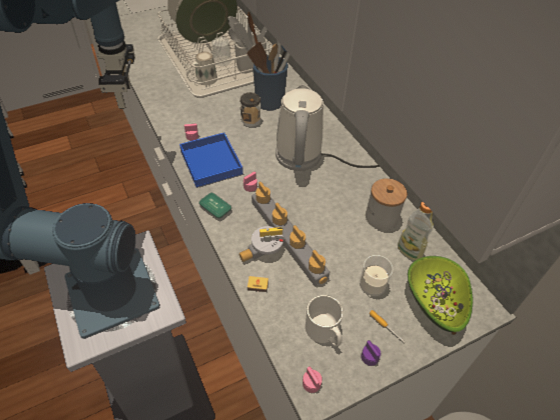

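The top view shows four brass caps on the rail at about (257,215), (283,213), (310,211) and (337,210). The valve is at (298,232) and the blue tray at (190,235). Pink and purple look-alikes are nearby.

```bash
cat > h.py <<'E'
from bench import robot
import cv2, numpy as np
from scipy.spatial.transform import Rotation as Rn
def cam(d):
    f=d["img"].shape[0]/2/np.tan(np.radians(d["fovy"])/2)
    return f,Rn.from_euler("xyz",d["orientation"]).as_matrix(),np.array(d["eye"])
def back(d,u,v,z):
    f,R,e=cam(d); r=R@np.array([(u-d["cx"])/f,(v-d["cy"])/f,1]); return e+r*(z-e[2])/r[2]
def proj(d,p):
    f,R,e=cam(d); q=R.T@(np.array(p)-e); return np.array([d["cx"]+f*q[0]/q[2],d["cy"]+f*q[1]/q[2]])
def snap(n,name):
    d=robot.get_image(n); cv2.imwrite(f"pics/{name}.png",d["img"]); return d
E
python3 - <<'E'
from h import *
d=robot.get_image("top")
for u,v,z in [(257,215,94),(283,213,94),(310,211,94),(337,210,94),(298,232,50),(190,235,0)]: print(back(d,u,v,z).round())
c=d["img"][155:275,140:360]
cv2.imwrite("pics/c1.png",cv2.resize(c[35:115,100:210],None,fx=7,fy=7,interpolation=cv2.INTER_CUBIC))
# tray blob
b,g,r=[d["img"][...,i].astype(int) for i in range(3)]
m=((b-r>70)&(b>110)).astype(np.uint8); m[:190]=0;m[280:]=0
cs,_=cv2.findContours(m,0,2); k=max(cs,key=cv2.contourArea); bx=cv2.boxPoints(cv2.minAreaRect(k)); print(bx)
print([back(d,*p,34)[:2].round() for p in bx])
print(robot.inverse_kinematics([400,0,350],[3.1416,0,0]))
E
```

```text
[490.  88.  94.]
[498.  -4.  94.]
[506. -99.  94.]
[ 511. -195.   94.]
[434. -59.  50.]
[420. 344.   0.]
[[163.51895 254.57457]
 [166.66806 211.5367 ]
 [215.86804 215.1367 ]
 [212.71893 258.17456]]
[array([347., 431.]), array([505., 425.]), array([493., 243.]), array([335., 251.])]
[-2.80677860e-01 -8.57297321e-02  1.52745501e+00  7.11814100e-06
  1.69986941e+00  1.29011938e+00]
```

View pics/c1.png

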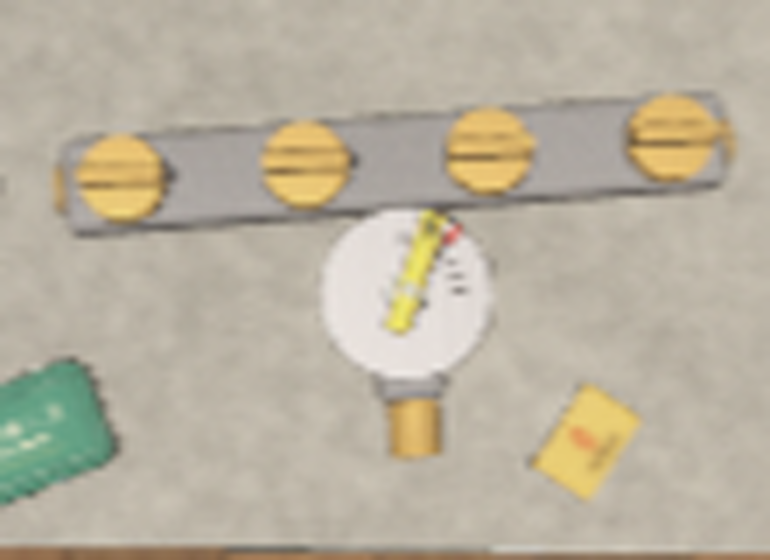

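```bash
cat >> h.py <<'E'
def ori(y): return [np.pi,0,(y+np.pi)%(2*np.pi)-np.pi]
E
python3 - <<'E'
from h import *
x,y,z=robot.current_tcp_pos()
robot.move_linear([x,y,330],speed=200)
for i,p in enumerate([[400,-50,330],[400,-110,330]]):
    robot.move_ptp(p,ori(1.645)); robot.sleep(.3)
    d=snap("wrist",f"w{i}"); np.save(f"w{i}.npy",d,allow_pickle=True)
    print({k:v for k,v in d.items() if k!="img"})
print(robot.current_t(),robot.current_qpos())
E
```

```text
{'fovy': 70.30662668950413, 'cx': 276.8136302483229, 'cy': 209.3238332871444, 'eye': array([392.69850038,  28.06889968, 528.56987751]), 'orientation': array([ 2.85338871e+00, -1.44507266e-03,  7.55527029e-02])}
{'fovy': 70.30662668950413, 'cx': 276.8136302483229, 'cy': 209.3238332871444, 'eye': array([392.51896993, -31.48135891, 528.74646077]), 'orientation': array([ 2.85330935e+00, -1.83743697e-03,  7.59662919e-02])}
4.1583 [-5.37293210e-01 -5.59424614e-02  1.54645656e+00  1.40960719e-04
  1.65077047e+00 -6.12768752e-01]
```

View pics/w0.png

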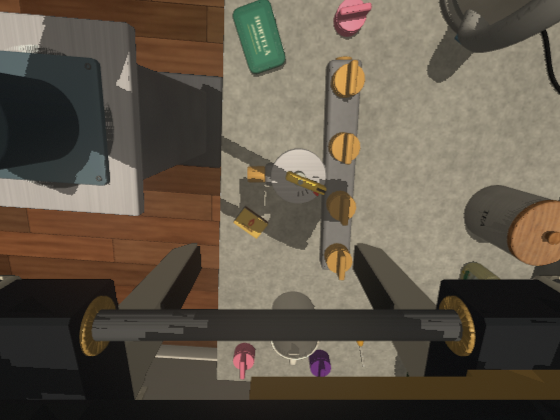

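The wrist view shows the valve at about (300,178) and the caps at (349,78), (345,147), (343,208) and (340,262). I'll take a closer one.

```bash
python3 - <<'E'
from h import *
robot.move_gripper(0.45)
robot.move_ptp([440,-140,210],ori(1.645)); robot.sleep(.3)
d=snap("wrist","w2"); np.save("w2.npy",d,allow_pickle=True)
c=proj(d,[434,-59,79]); print(c,d["eye"],robot.current_t())
u,v=c.round().astype(int); print(u,v)
cv2.imwrite("pics/w2c.png",cv2.resize(d["img"][v-65:v+65,u-65:u+110],None,fx=4.5,fy=4.5,interpolation=cv2.INTER_CUBIC))
E
```

```text
[277.02191084 117.30356718] [432.70624116 -62.17829322 410.00243221] 6.05
277 117
```

View pics/w2c.png

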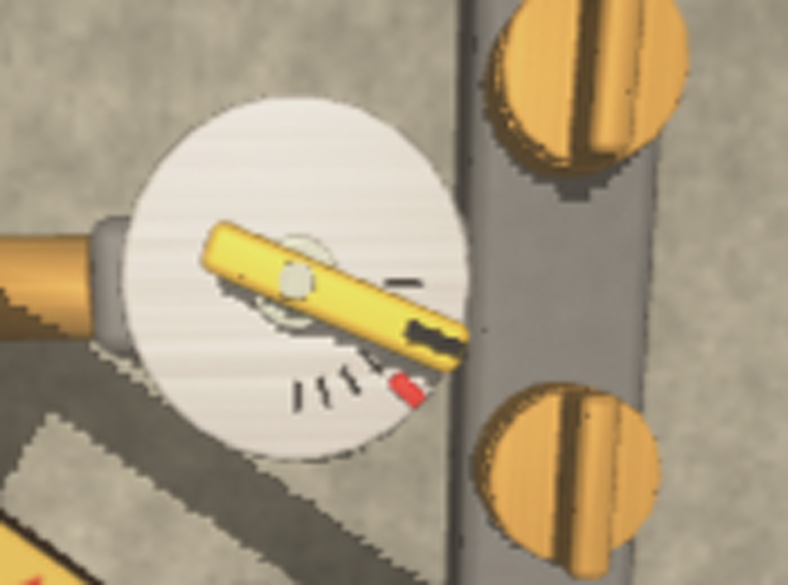

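View pics/w2.png

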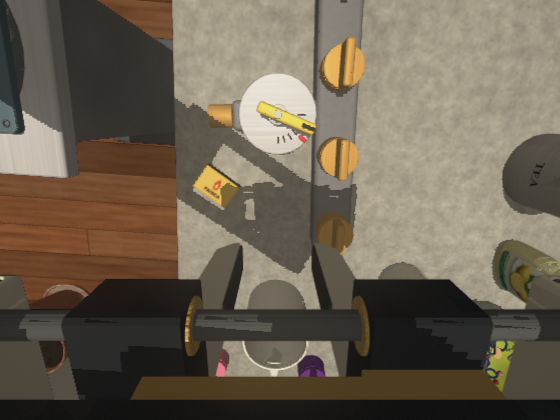

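```bash
python3 - <<'E'
from h import *
d=np.load("w2.npy",allow_pickle=True).item()
B=lambda x,y,z:back(d,212+(x+.5)/4.5-.5,52+(y+.5)/4.5-.5,z)[:2]
P={k:B(*v) for k,v in dict(dial=(296,279,50),ax=(296,282,91),tip=(459,349,91),tail=(212,243,91),tab=(406,390,55),c2=(596,487,94),c2a=(600,397,94),c2b=(592,577,94),edgeT=(472,0,40),edgeB=(452,585,40),redgeT=(658,180,40),redgeB=(640,400,40)).items()}
for k,v in P.items(): print(k,v.round(1))
a=lambda v:np.arctan2(v[1],v[0])
print("tip len",np.linalg.norm(P['tip']-P['ax']),"tab r",np.linalg.norm(P['tab']-P['dial']))
print("handle ang",a(P['tip']-P['tail']),"tab ang",a(P['tab']-P['dial']),a(P['tab']-P['ax']))
print("edge dir",a(P['edgeT']-P['edgeB'])-np.pi/2,a(P['redgeT']-P['redgeB'])-np.pi/2)
d0=np.load("w0.npy",allow_pickle=True).item()
for p in [(350,78),(346,147),(343,208),(340,262)]: print(back(d0,*p,94)[:2].round(1))
d=d0
cv2.imwrite("pics/w0c.png",cv2.resize(d["img"][50:280,265:395],None,fx=2.6*1,fy=2.6,interpolation=cv2.INTER_CUBIC))
E
```

```text
dial [434.2 -54.6]
ax [434.1 -56.1]
tip [472.6 -68. ]
tail [414.7 -49.2]
tab [464.5 -79.8]
c2 [507.7 -96.6]
c2a [505.7 -76.1]
c2b [ 509.7 -117.9]
edgeT [472.9  14.7]
edgeB [ 484.  -132.6]
redgeT [525.5 -23.2]
redgeB [529.  -78.5]
tip len 40.22927978766615 tab r 39.39529595408481
handle ang -0.3129656382791933 tab ang -0.6927252718908381 -0.6606446558332527
edge dir 0.07499965358086236 0.06492122566699621
[487.3  90.7]
[ 4.948e+02 -1.000e-01]
[503.1 -90.7]
[ 510.8 -180.6]
```

View pics/w0c.png

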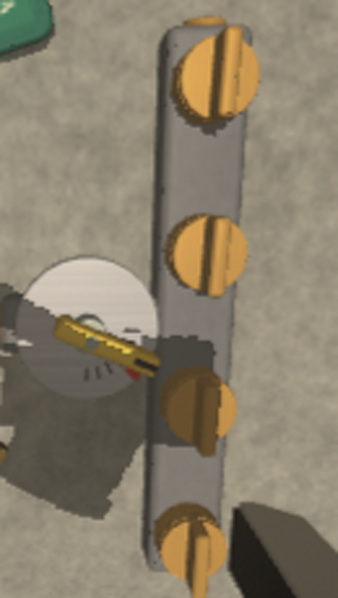

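```bash
cat >> h.py <<'E'
PSI=0.075; AX=np.array([434.2,-55.3])
X=np.array([np.cos(PSI),np.sin(PSI)]); Y=np.array([-X[1],X[0]]); O=AX+70*X
OUT=[O+s*Y for s in (142.5,47.5,-47.5,-142.5)]
def P(xy,z): return [float(xy[0]),float(xy[1]),float(z)]
def vyaw(q): return PSI-np.pi/2+q+np.pi
def turn(xy,z,ya,yb,step=0.25):
    for y in np.linspace(ya,yb,max(2,int(abs(yb-ya)/step)+2))[1:]: robot.move_ptp(P(xy,z),ori(y))
def stat(s=""): print(s,round(robot.current_t(),1),"w",round(robot.current_gripper_width(),3),"F",np.round(robot.current_contact_force(),1),"M",np.round(robot.current_ft_torque(),2),"ff",np.round(robot.current_finger_force(),1))
E
python3 - <<'E'
from h import *
robot.move_gripper(0.4)
robot.move_ptp(P(AX,150),ori(vyaw(1.183)))
print(robot.move_linear(P(AX,70),speed=100,f_stop=15)); stat("down")
robot.move_gripper(0); stat("grip")
turn(AX,70,vyaw(1.183),vyaw(0.0)); stat("turn")
robot.move_ptp(P(AX,70),ori(vyaw(-0.05))); stat("over")
robot.move_gripper(0.4); stat("rel")
robot.move_linear(P(AX,150),speed=150)
robot.move_ptp([440,-140,210],ori(1.645)); robot.sleep(.3)
d=snap("wrist","w3"); np.save("w3.npy",d,allow_pickle=True)
cv2.imwrite("pics/w3c.png",cv2.resize(d["img"][52:182,212:387],None,fx=4.5,fy=4.5,interpolation=cv2.INTER_CUBIC))
stat()
E
```

```text
False
down 8.3 w 0.4 F [ 0.4 -0.3  0.4] M [-0.09  0.   -0.03] ff 0.0
grip 9.1 w 0.006 F [-0.1 -0.6 -0.4] M [0.05 0.   0.01] ff 0.0
turn 10.8 w 0.007 F [ 0.1  0.5 -1. ] M [-0.07  0.02  0.03] ff 0.0
over 11.0 w 0.004 F [-0.3 -0.1  0.8] M [-0.05  0.08  0.03] ff 0.0
rel 11.8 w 0.398 F [ 0.3  0.8 -0.2] M [-0.06  0.04  0.03] ff 0.0
 13.3 w 0.4 F [ 0.9 -0.4 -0.4] M [-0.05  0.08  0.03] ff 0.0
```

View pics/w3c.png

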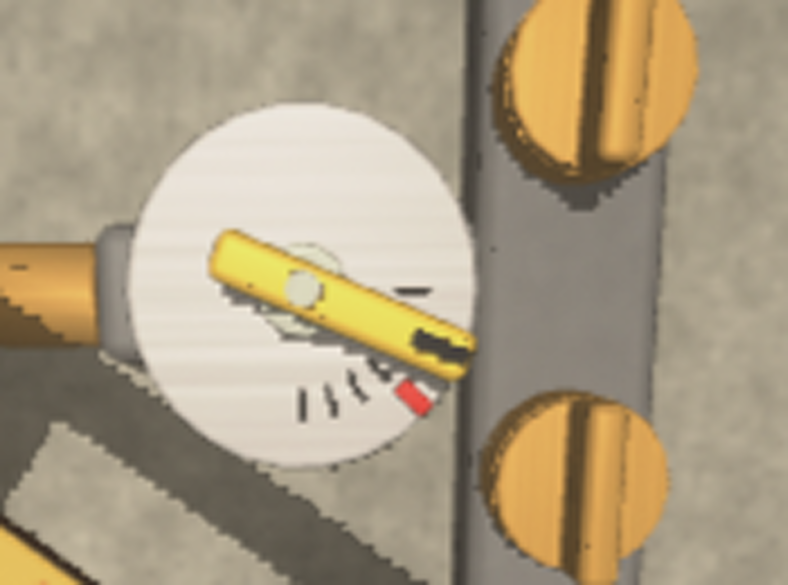

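The handle has not moved and the fingers closed on nothing, so I'm checking the real TCP.

```bash
python3 - <<'E'
from h import *
d2=np.load("w2.npy",allow_pickle=True).item(); d3=np.load("w3.npy",allow_pickle=True).item()
print(d2["eye"],d3["eye"],d2["orientation"],d3["orientation"])
print(robot.current_tcp_pos(),robot.current_eef_rot())
robot.move_gripper(0.4)
robot.move_ptp(P(AX,150),ori(vyaw(1.183))); print(robot.current_tcp_pos(),robot.current_eef_rot())
print(robot.move_linear(P(AX,70),speed=100,f_stop=15)); robot.sleep(.3);print(robot.current_tcp_pos(),robot.current_eef_rot())
snap("scene","s1");d=snap("wrist","w4")
im=cv2.imread("pics/s1.png")
cv2.imwrite("pics/s1c.png",cv2.resize(im[170:300,200:360],None,fx=2.5,fy=3))
cv2.imwrite("pics/s1c.png",np.hstack([cv2.resize(im[180:290,210:330],(400,367)),cv2.resize(d["img"],(400,367))]))
E
```

```text
[432.70624116 -62.17829322 410.00243221] [432.39798545 -61.35166209 407.85494269] [ 2.85156918 -0.00394847  0.07487238] [ 2.85446626e+00 -1.22993174e-04  7.58979602e-02]
[ 439.69537541 -139.05504673  209.42120456] [-3.14062531e+00 -7.85022059e-04  1.64619392e+00]
[434.58721102 -55.57875407 150.32338737] [-3.14142997e+00  7.87591965e-04  2.82711502e+00]
False
[434.49596307 -55.40492272  70.40014541] [-3.14152692e+00  9.30783670e-04  2.82881080e+00]
```

View pics/s1c.png

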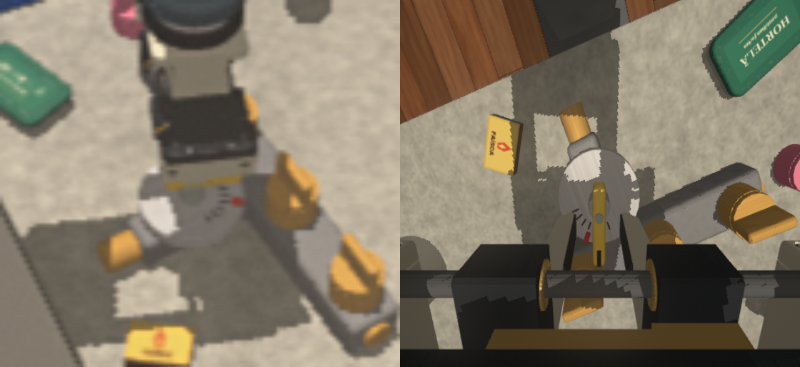

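```bash
python3 - <<'E'
from h import *
d=robot.get_image("wrist"); s=robot.get_image("scene")
for z in (60,70,79,91): print(z,proj(d,P(AX,z)).round(1),proj(s,P(AX,z)).round(1))
robot.move_gripper(0); stat()
d=robot.get_image("wrist"); s=robot.get_image("scene")
cv2.imwrite("pics/g.png",np.hstack([cv2.resize(s["img"][190:270,220:300],(400,400),interpolation=cv2.INTER_CUBIC),cv2.resize(d["img"][170:330,200:360],(400,400),interpolation=cv2.INTER_CUBIC)]))
E
```

```text
60 [279.  232.2] [266.1 236. ]
70 [279.1 237.3] [266.1 233.8]
79 [279.2 242.2] [266.2 231.9]
91 [279.3 249.5] [266.2 229.2]
 16.7 w 0.007 F [ 0.8  0.2 -0.3] M [-0.01  0.02 -0.05] ff 0.0
```

View pics/g.png

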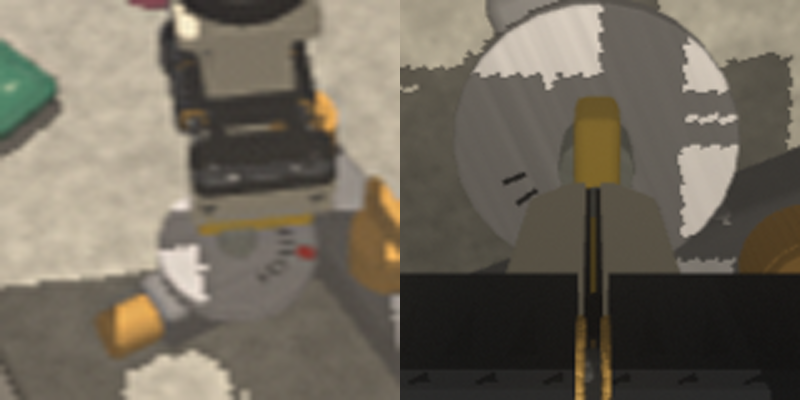

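The fingertips closed just above the handle, so there is a height offset. I'll probe for contact.

```bash
python3 - <<'E'
from h import *
print(robot.move_linear(P(AX,45),speed=15,f_stop=6)); print(robot.current_tcp_pos()); stat()
robot.move_linear(P(AX,110),speed=100)
d=robot.get_image("wrist")
cv2.imwrite("pics/g2.png",d["img"])
E
```

```text
True
[434.24211293 -55.32254922  58.83040366]
 17.7 w 0.005 F [-1.6  0.4  5.7] M [ 0.07  0.25 -0.07] ff 3.2
```

Contact came at TCP z=58.8, where I expected the handle top at 91. I'll triangulate the red tab and yellow handle from the pictures already taken.

```bash
python3 - <<'E'
from h import *
def get(n):
    d=robot.get_image(n); d["img"]=cv2.imread(f"pics/{n}0.png"); return d
D={"top":get("top"),"scene":get("scene"),"w0":np.load("w0.npy",allow_pickle=True).item(),"w2":np.load("w2.npy",allow_pickle=True).item(),"w3":np.load("w3.npy",allow_pickle=True).item()}
def cen(d,kind):
    u,v=proj(d,[440,-60,60]).astype(int); R=30 if d["fovy"]<60 else 50
    R=16 if d is D["top"] else R
    h=cv2.cvtColor(d["img"],cv2.COLOR_BGR2HSV).astype(int)[v-R:v+R,u-R:u+R]
    H,S,V=h[...,0],h[...,1],h[...,2]
    m=((H<6)|(H>172))&(S>110)&(V>90) if kind=="tab" else (H>23)&(H<35)&(S>120)&(V>90)
    n,l,st,c=cv2.connectedComponentsWithStats(m.astype(np.uint8))
    k=1+np.argmax(st[1:,4]); return c[k]+[u-R,v-R],st[k,4]
def tri(obs):
    A=np.zeros((3,3));b=np.zeros(3)
    for d,p in obs:
        f,R,e=cam(d); r=R@np.array([(p[0]-d["cx"])/f,(p[1]-d["cy"])/f,1]); r/=np.linalg.norm(r)
        M=np.eye(3)-np.outer(r,r); A+=M;b+=M@e
    return np.linalg.solve(A,b)
for kind in ("tab","handle"):
    c={n:cen(d,kind) for n,d in D.items()}; print(kind,{n:(v[0].round(1),int(v[1])) for n,v in c.items()})
    for s in (("top","scene"),("scene","w2"),("scene","w3"),("top","scene","w0","w2","w3"),("w0","w2")):
        print(s,tri([(D[n],c[n][0]) for n in s]).round(1))
E
```

```text
tab {'top': (array([304., 223.]), 1), 'scene': (array([280.9, 239.8]), 9), 'w0': (array([315.6, 193.4]), 13), 'w2': (array([302.1, 138.5]), 34), 'w3': (array([303.5, 139.9]), 35)}
('top', 'scene') [466.9 -80.8  54.5]
('scene', 'w2') [466.2 -80.5  54.3]
('scene', 'w3') [466.2 -80.2  53.9]
('top', 'scene', 'w0', 'w2', 'w3') [465.8 -80.3  54.1]
('w0', 'w2') [464.9 -79.9  55.7]
handle {'top': (array([299.9, 225.5]), 24), 'scene': (array([273.1, 229.1]), 9), 'w0': (array([313.2, 184.7]), 6), 'w2': (array([293.8, 120. ]), 226), 'w3': (array([295.6, 121.9]), 227)}
('top', 'scene') [453.3 -63.3  90.5]
('scene', 'w2') [452.  -60.7  87.8]
('scene', 'w3') [452.2 -60.7  87.8]
('top', 'scene', 'w0', 'w2', 'w3') [453.2 -61.1  87.7]
('w0', 'w2') [453.  -59.8  89.3]
```

Camera heights match the given ones, so the fingertips really end about 32 mm short of the reported TCP. I'll grip deeper and check the width.

```bash
python3 - <<'E'
from h import *
robot.move_gripper(0.4)
for z in (46,40):
    print(z,robot.move_linear(P(AX,z),speed=60,f_stop=8)); 
    robot.move_gripper(0); robot.sleep(.2); stat("grip"); print(robot.current_tcp_pos())
    if z==46: robot.move_gripper(0.4)
E
```

```text
46 False
grip 21.2 w 0.125 F [1.9 4.6 0.5] M [ 0.86 -0.29 -0.04] ff 30.0
[434.56980362 -54.36076231  46.14711319]
40 False
grip 22.9 w 0.127 F [1.9 4.7 0.4] M [ 0.85 -0.36  0.01] ff 30.0
[434.61198998 -54.37291653  40.10384638]
```

```bash
sed -i 's/AX=np.array(\[434.2,-55.3\])/AX=np.array([434.6,-54.0])/' h.py; python3 - <<'E'
from h import *
robot.move_ptp(P(AX,40),ori(vyaw(1.183))); stat("recentre")
turn(AX,40,vyaw(1.183),vyaw(0.0)); stat("turn"); print(robot.current_tcp_pos())
robot.move_ptp(P(AX,40),ori(vyaw(-0.06))); robot.sleep(.2); stat("over")
robot.move_gripper(0.4); stat("rel")
robot.move_linear(P(AX,150),speed=150)
robot.move_ptp([440,-140,210],ori(1.645)); robot.sleep(.3)
d=snap("wrist","w5"); np.save("w5.npy",d,allow_pickle=True)
cv2.imwrite("pics/w5c.png",cv2.resize(d["img"][52:182,212:387],None,fx=4.5,fy=4.5,interpolation=cv2.INTER_CUBIC))
stat()
E
```

```text
recentre 23.1 w 0.125 F [-0.5 -1.2 -0.6] M [-0.27  0.09 -0.07] ff 30.0
turn 24.8 w 0.128 F [ 3.1  0.1 -2.9] M [ 0.1  -0.49  0.03] ff 29.3
[434.99755404 -53.98425068  39.98082789]
over 25.3 w 0.132 F [ 4.4  1.6 -5. ] M [ 0.18 -0.84  0.31] ff 29.7
rel 25.9 w 0.399 F [-0.8  0.4 -0.6] M [-0.04 -0.    0.05] ff 0.0
 27.6 w 0.397 F [ 0.6 -0.9  0.2] M [-0.04  0.08 -0.02] ff 0.0
```

View pics/w5c.png

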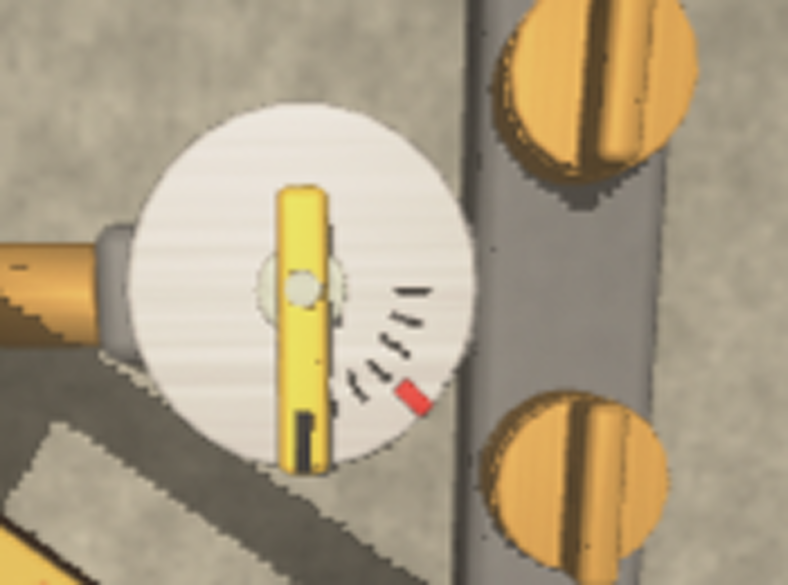

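The valve is shut: the handle now points along rail -y, and the tab is untouched at crop (413,398). Next are the caps. First I'll check kettle clearance and run cap 0 as far as the lift.

```bash
sed -i 's/AX=np.array(\[434.6,-54.0\])/AX=np.array([435.1,-53.9])/' h.py; cat >> h.py <<'E'
def tray():
    d=robot.get_image("top"); b,g,r=[d["img"][...,i].astype(int) for i in range(3)]
    m=((b-r>70)&(b>110)).astype(np.uint8); m[:185]=0;m[290:]=0
    cs,_=cv2.findContours(m,0,2); k=max(cs,key=cv2.contourArea)
    q=np.array([back(d,*p,30)[:2] for p in cv2.convexHull(k)[:,0].astype(float)],np.float32)
    (c,(w,h),a)=cv2.minAreaRect(q)
    if w>h: w,h,a=h,w,a-90
    a=np.radians((a+45)%90-45) if abs(((a+90)%180)-90)>45 else np.radians(((a+90)%180)-90)
    return np.array(c),(w,h),a
def unscrew(i,dyaw=-1.36):
    xy=OUT[i]; y=PSI+np.pi/2
    robot.move_gripper(0.45)
    robot.move_ptp(P(xy,130),ori(y))
    print("down hit",robot.move_linear(P(xy,42),speed=100,f_stop=8))
    robot.move_gripper(0); stat("grip")
    turn(xy,42,y,y+dyaw,.35); robot.sleep(.1); stat("turned"); print(np.round(robot.current_tcp_pos(),1))
    return lift(xy)
def lift(xy):
    hit=robot.move_linear(P(xy,75),speed=60,f_stop=10); stat("lift hit=%s"%hit)
    if not hit: robot.move_linear(P(xy,135),speed=150); stat("up")
    return not hit and robot.current_gripper_width()>.06
def place(dx,dy):
    c,s,a=tray(); print("tray",c.round(1),np.round(s),round(a,3))
    assert abs(s[0]-160)<16 and abs(s[1]-180)<16
    xy=c+np.array([[np.cos(a),-np.sin(a)],[np.sin(a),np.cos(a)]])@np.array([dx,dy])
    robot.move_linear(P(xy,135),ori=ori(0.285),speed=200); stat("over tray")
    robot.move_linear(P(xy,45),speed=120); 
    print("touch",robot.move_linear(P(xy,3),speed=25,f_stop=4),np.round(robot.current_tcp_pos(),1))
    robot.move_gripper(0.35); stat("rel")
    robot.move_linear(P(xy,140),speed=200)
E
python3 - <<'E'
from h import *
t=robot.get_image("top")
for p in ((245,178),(215,182)): print([back(t,*p,z)[:2].round() for z in (0,150,220)])
print(tray(),[o.round(1) for o in OUT])
print(unscrew(0))
E
```

```text
[array([639., 142.]), array([612., 128.]), array([600., 122.])]
[array([622., 255.]), array([597., 231.]), array([586., 219.])]
(array([420.14382935, 337.7947998 ]), (158.4365997314453, 179.80596923828125), np.float64(-0.06267576520030632)) [array([494.2,  93.4]), array([501.3,  -1.3]), array([508.5, -96. ]), array([ 515.6, -190.8])]
down hit False
grip 30.7 w 0.105 F [-0.5  0.1  0.9] M [-0.07  0.15 -0.04] ff 30.0
turned 32.5 w 0.108 F [ 0.2 -0.  -0.2] M [-0.06  0.1   0.  ] ff 30.0
[494.2  93.4  42. ]
lift hit=False 33.2 w 0.104 F [-0.5 -0.5 -1. ] M [-0.02  0.13  0.01] ff 30.0
up 33.7 w 0.106 F [ 0.  -0.3 -1.2] M [-0.    0.16 -0.02] ff 30.0
True
```

```bash
python3 - <<'E'
from h import *
place(37,42)
if unscrew(1): place(37,-42)
snap("top","t2")
E
```

```text
tray [420.2 338.2] [158. 179.] -0.063
over tray 35.4 w 0.102 F [0.8 0.  0. ] M [-0.04  0.13  0.01] ff 30.0
touch True [459.5 377.8   6.9]
rel 38.2 w 0.347 F [ 0.2 -0.1 -1. ] M [-0.01  0.17  0.06] ff 0.0
down hit False
grip 42.9 w 0.106 F [-0.5  0.7  0.6] M [-0.04  0.12  0.05] ff 30.0
turned 44.7 w 0.104 F [0.5 0.1 0.6] M [-0.15  0.16 -0.01] ff 30.0
[501.3  -1.3  42. ]
lift hit=False 45.4 w 0.107 F [ 1.1 -0.1 -1.4] M [-0.05  0.16 -0.01] ff 30.0
up 46.0 w 0.103 F [-0.2 -0.  -1.7] M [ 0.02  0.11 -0.03] ff 30.0
tray [420.1 337.8] [158. 180.] -0.063
over tray 47.6 w 0.105 F [ 0.1 -0.2 -1.7] M [-0.01  0.19  0.  ] ff 30.0
touch True [454.3 293.6   7. ]
rel 50.5 w 0.349 F [-0.2  1.1  0. ] M [-0.06  0.13  0.03] ff 0.0
```

```bash
python3 - <<'E'
from h import *
if unscrew(2): place(-37,42)
else: raise SystemExit("2 failed")
if unscrew(3): place(-37,-42)
print(robot.current_t())
robot.move_ptp([440,-140,210],ori(1.645)); robot.sleep(.3)
d=snap("wrist","w6"); np.save("w6.npy",d,allow_pickle=True)
t=snap("top","t3"); print(tray())
cv2.imwrite("pics/chk.png",np.hstack([cv2.resize(t["img"][195:275,140:260],(400,267),interpolation=cv2.INTER_CUBIC),cv2.resize(d["img"][0:280,150:450],(286,267),interpolation=cv2.INTER_CUBIC)]))
E
```

```text
down hit False
grip 55.3 w 0.105 F [0.3 0.5 0.4] M [-0.07  0.05  0.02] ff 30.0
turned 57.1 w 0.106 F [0.1 0.2 2.1] M [0.1  0.21 0.04] ff 30.0
[508.6 -96.   42.1]
lift hit=False 57.8 w 0.105 F [-0.9  0.2 -1.1] M [-0.02  0.14  0.03] ff 30.0
up 58.3 w 0.104 F [-0.9  0.2 -1.6] M [-0.01  0.18 -0.01] ff 30.0
tray [420.1 337.9] [158. 180.] -0.063
over tray 61.0 w 0.107 F [ 0.1  0.9 -1.6] M [ 0.03  0.12 -0.04] ff 30.0
touch True [385.8 382.    7. ]
rel 63.8 w 0.351 F [ 0.5 -0.3 -0.2] M [-0.02  0.14  0.05] ff 0.0
down hit False
grip 68.9 w 0.102 F [-0.1 -0.2 -1.5] M [-0.05  0.1  -0.04] ff 30.0
turned 70.6 w 0.105 F [ 0.4 -0.6 -0.6] M [-0.02  0.12  0.05] ff 30.0
[ 515.5 -190.7   42. ]
lift hit=False 71.3 w 0.106 F [-0.  -0.6 -1.9] M [-0.03  0.13 -0.02] ff 30.0
up 71.9 w 0.102 F [ 0.7  0.2 -1.4] M [-0.01  0.12 -0.03] ff 30.0
tray [420.1 337.6] [158. 179.] -0.062
over tray 74.6 w 0.106 F [ 0.3  0.  -0.7] M [ 0.03  0.14 -0.01] ff 30.0
touch True [380.6 297.9   6.8]
rel 77.5 w 0.352 F [ 0.3 -0.1  0.5] M [-0.03  0.09  0.02] ff 0.0
78.3083
(array([420.14831543, 337.86657715]), (158.4365997314453, 179.66213989257812), np.float64(-0.06267576520030632))
```

View pics/chk.png

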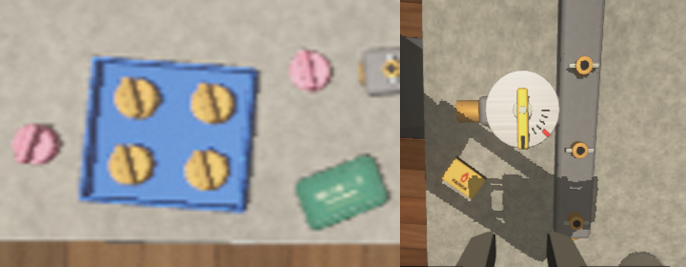

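All four caps sit on the tray floor, the stubs are bare and the valve is still shut. Next I'll measure the tab angle accurately and open the valve to it.

```bash
cat >> h.py <<'E'
def measure(d):
    hsv=cv2.cvtColor(d["img"],cv2.COLOR_BGR2HSV).astype(int); H,S,V=[hsv[...,i] for i in range(3)]
    u,v=proj(d,P(AX,50)).astype(int); roi=np.zeros(H.shape,bool); roi[max(v-55,0):v+55,u-55:u+55]=1
    def blob(m):
        n,l,st,c=cv2.connectedComponentsWithStats((m&roi).astype(np.uint8)); k=1+np.argmax(st[1:,4]); return l==k,c[k]
    _,ct=blob(((H<6)|(H>172))&(S>110)&(V>90)); tab=back(d,*ct,55)[:2]
    mh,_=blob((H>22)&(H<36)&(S>120)&(V>80))
    mh=cv2.morphologyEx(mh.astype(np.uint8),cv2.MORPH_CLOSE,np.ones((5,5)))
    ys,xs=np.nonzero(mh); pts=np.array([back(d,x,y,91)[:2] for x,y in zip(xs,ys)],np.float32)
    c,(w,h),a=cv2.minAreaRect(pts); w_,vv=np.linalg.eigh(np.cov(pts.T)); dv=vv[:,1]
    if dv@(pts.mean(0)-AX)<0: dv=-dv
    ang=np.arctan2(dv[1],dv[0]); t=tab-AX; ta=np.arctan2(t[1],t[0])
    # axis from handle: rect centre is 10 mm from the axis towards the pointer
    axh=np.array(c)-10*dv; t2=tab-axh
    print("handle",round(ang-PSI+np.pi/2,3),"size",np.round((w,h),1),"axis",axh.round(1),"tab q",round(ta-PSI+np.pi/2,3),round(np.arctan2(t2[1],t2[0])-PSI+np.pi/2,3),"r",np.linalg.norm(t).round(1),np.linalg.norm(t2).round(1))
E
python3 - <<'E'
from h import *
for n in ("w2","w3","w5","w6"): measure(np.load(n+".npy",allow_pickle=True).item())
E
```

```text
handle 1.253 size [ 8.6 38.4] axis [443.8 -59.1] tab q 0.776 0.716 r 39.6 29.7
handle 1.236 size [ 8.6 39.2] axis [443.8 -59. ] tab q 0.781 0.717 r 39.2 29.3
handle 0.004 size [ 8.4 37.2] axis [435.2 -66.6] tab q 0.78 1.079 r 39.3 32.4
handle 0.023 size [ 8.2 39.2] axis [434.5 -65.7] tab q 0.776 1.061 r 38.9 33.0
```

```bash
cat >> h.py <<'E'
def valve(q0,q1):
    robot.move_gripper(0.4); robot.move_ptp(P(AX,130),ori(vyaw(q0)))
    print("hit",robot.move_linear(P(AX,41),speed=100,f_stop=8))
    robot.move_gripper(0); stat("grip")
    turn(AX,41,vyaw(q0),vyaw(q1)); robot.sleep(.3); stat("turned"); print(robot.current_eef_rot()[2]-vyaw(0))
    robot.move_gripper(0.4); robot.move_linear(P(AX,130),speed=150)
E
python3 - <<'E'
from h import *
valve(0,0.79)
robot.move_ptp([438,-135,115],ori(1.645)); robot.sleep(.4)
d=snap("wrist","w7"); np.save("w7.npy",d,allow_pickle=True); measure(d)
u,v=proj(d,P(AX,70)).astype(int); print(u,v,robot.current_t())
v0=max(v-60,0); print(v0)
cv2.imwrite("pics/w7c.png",cv2.resize(d["img"][v0:v0+120,u-60:u+60],None,fx=5,fy=5,interpolation=cv2.INTER_CUBIC))
E
```

```text
hit False
grip 83.2 w 0.124 F [-2.1 -0.3  4.1] M [-0.02  0.3   0.15] ff 30.0
turned 84.8 w 0.124 F [-3.2 -0.8  5.6] M [-0.27  0.68  0.09] ff 30.0
0.7856205934250362Traceback (most recent call last):
  File "<stdin>", line 4, in <module>
  File "h.py", line 57, in measure
    _,ct=blob(((H<6)|(H>172))&(S>110)&(V>90)); tab=back(d,*ct,55)[:2]
         ~~~~^^^^^^^^^^^^^^^^^^^^^^^^^^^^^^^^
  File "h.py", line 56, in blob
    n,l,st,c=cv2.connectedComponentsWithStats((m&roi).astype(np.uint8)); k=1+np.argmax(st[1:,4]); return l==k,c[k]
                                                                             ~~~~~~~~~^^^^^^^^^^
    return _wrapfunc(a, 'argmax', axis=axis, out=out, **kwds)
    return bound(*args, **kwds)
ValueError: attempt to get argmax of an empty sequence
```

```bash
python3 - <<'E'
from h import *
phi=PSI-np.pi/2+.787; D=np.array([np.cos(phi),np.sin(phi)])
robot.move_ptp(P(AX+45*D,160),ori(phi)); robot.sleep(.4)
d=snap("wrist","w8"); np.save("w8.npy",d,allow_pickle=True); print(d["eye"],robot.current_t())
try: measure(d)
except Exception as e: print(e)
u,v=proj(d,P(AX+20*D,70)).astype(int); v0=max(v-60,0); print(u,v,v0)
for r,z in ((0,50),(0,91),(42,91),(42,55)): print(r,z,((proj(d,P(AX+r*D,z))-[u-60,v0])*5).round())
cv2.imwrite("pics/w8c.png",cv2.resize(d["img"][v0:v0+120,u-60:u+60],None,fx=5,fy=5,interpolation=cv2.INTER_CUBIC))
E
```

```text
[ 528.18904864 -136.5475452   358.56379552] 89.825
handle 0.792 size [1.9 4. ] axis [451.3 -74.1] tab q 0.78 1.056 r 41.8 17.0
275 226 166
0 50 [301. 358.]
0 91 [300. 437.]
42 91 [300. 232.]
42 55 [301. 181.]
```

View pics/w8c.png

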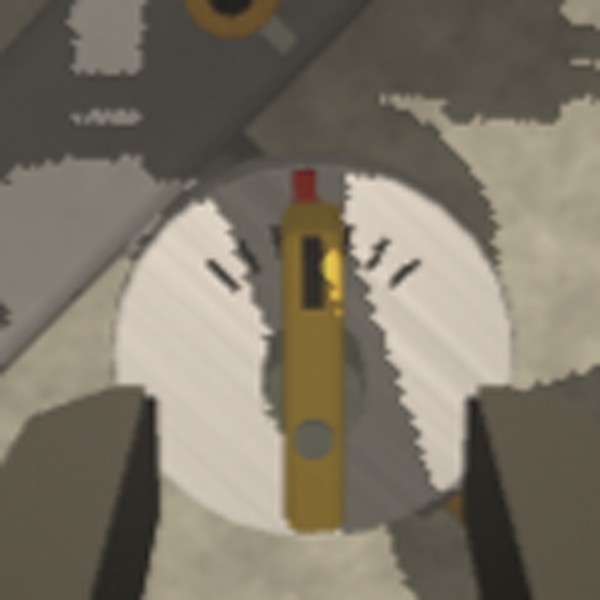

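The tab (crop x≈304) sits slightly left of the handle centreline (x≈313), so the valve needs to open about 0.04 rad more. I'll quantify that sub-pixel and then correct it.

```bash
cat >> h.py <<'E'
def align(d,q):
    phi=PSI-np.pi/2+q; D=np.array([np.cos(phi),np.sin(phi)]); N=np.array([-D[1],D[0]])
    hsv=cv2.cvtColor(d["img"],cv2.COLOR_BGR2HSV).astype(int); H,S,V=[hsv[...,i] for i in range(3)]
    u,v=proj(d,P(AX+20*D,70)).astype(int)
    roi=np.zeros(H.shape,bool); roi[v-50:v+55,u-20:u+28]=1
    mt=((H<6)|(H>170))&(S>90)&roi; mh=(H>18)&(H<36)&(S>90)&roi
    ys,xs=np.nonzero(mt); t=back(d,xs.mean(),ys.mean(),55)[:2]-AX
    pts=[]
    for y in range(v-50,v+55):
        x=np.nonzero(mh[y])[0]
        if len(x)>=8 and x[-1]-x[0]<18: pts.append(back(d,(x[0]+x[-1])/2,y,91)[:2]-AX)
    pts=np.array(pts); k,c=np.polyfit(pts@D,pts@N,1)
    print("tab n",len(xs),"r",(t@D).round(1),"lat",(t@N).round(2),"| handle rows",len(pts),"range",(pts@D).min().round(1),(pts@D).max().round(1),"slope",k.round(4),"lat0",c.round(2),"=> tab-handle",np.round((t@N-c)/(t@D)-k,4))
def look(q,name):
    phi=PSI-np.pi/2+q; D=np.array([np.cos(phi),np.sin(phi)])
    robot.move_ptp(P(AX+45*D,160),ori(phi)); robot.sleep(.4)
    d=snap("wrist",name); np.save(name+".npy",d,allow_pickle=True); align(d,q); return d
E
python3 - <<'E'
from h import *
align(np.load("w8.npy",allow_pickle=True).item(),.787)
look(.83,"w9"); look(.74,"w10")
E
```

```text
tab n 25 r 41.8 lat -0.18 | handle rows 59 range -19.2 47.2 slope 0.0097 lat0 -2.29 => tab-handle 0.0407
tab n 29 r 41.6 lat -1.95 | handle rows 59 range -19.3 47.1 slope -0.0308 lat0 -2.29 => tab-handle 0.0389
tab n 27 r 41.6 lat 1.62 | handle rows 59 range -19.2 47.3 slope 0.0527 lat0 -2.33 => tab-handle 0.0423
```

```bash
python3 - <<'E'
from h import *
valve(0.788,0.836)
look(.787,"w11"); look(.83,"w12"); print(robot.current_t())
E
```

```text
hit False
grip 95.7 w 0.129 F [-2.1 -2.2  3.4] M [-0.56  0.46  0.1 ] ff 30.0
turned 96.2 w 0.129 F [-3.1 -3.4  6.1] M [-0.64  0.64  0.14] ff 30.0
0.8347868376690555
tab n 25 r 41.8 lat -0.15 | handle rows 59 range -19.2 47.2 slope 0.0504 lat0 -2.37 => tab-handle 0.0025
tab n 28 r 41.7 lat -2.03 | handle rows 59 range -19.3 47.1 slope 0.0149 lat0 -2.42 => tab-handle -0.0056
101.4167
```

```bash
python3 - <<'E'
from h import *
x,y,z=robot.current_tcp_pos()
robot.move_linear([x,y,220],speed=150); robot.move_ptp([300,-330,300],ori(0.2)); robot.sleep(.3)
d=snap("top","tf")
cv2.imwrite("pics/tff.png",cv2.resize(d["img"][155:275,135:430],None,fx=2.7,fy=2.7,interpolation=cv2.INTER_CUBIC))
print(tray(),robot.current_t())
E
```

```text
(array([420.14831543, 337.86657715]), (158.4365997314453, 179.66213989257812), np.float64(-0.06267576520030632)) 103.7417
```

View pics/tff.png

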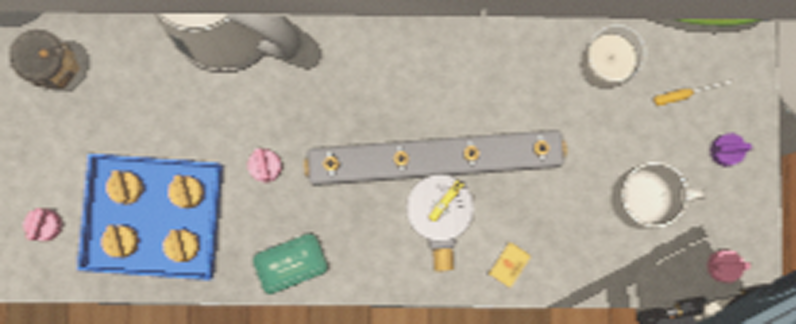

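The final view shows all four caps lying separately in the tray at crop (80–220,155–275). The outlets are bare, the handle at (440,200) is set to the tab, and the bystanders have not moved.

```bash
python3 -c "
from bench import robot
print(robot.hand_in())"
```

```text
the job is handed in; nothing more can be done
None
```

Job handed in at about 104 s of the 208 s allowed: the valve was shut first, all four caps then went onto the tray floor, and the valve was opened to within about 0.01 rad of the red tab by camera measurement.

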